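# Release a bearing ring from its swing-washer fixture

### The job

The steel bearing ring on the clamping fixture has been measured; make it free to be lifted off later. With a fingertip against the knurled rim of the brass nut, roll the nut two full turns loose (anticlockwise seen from above, within a quarter turn), so that it rises out of the recess in the slotted swing washer, then push the washer out from under it, all the way round to its stop. Only push: do not grip or straddle the nut, leave the ring seated in its fixture and do not disturb the tools lying around.

Things in the scene. Friction and masses are not known exactly. Their poses are not given: they have to be found in the camera images.
- fixture: Clamping fixture, fixed to the table: dark steel base plate 110 (x) x 150 (y) mm, 12 mm thick, from y = -55 to +95 mm in its own frame. Origin on the table under the axis of the upright threaded stud (diameter 15 mm, top 78 mm above the table); z up. The washer's pivot is at y = +58 mm, a stop pin (diameter 8 mm) at x = 17, y = 82 mm; screw head and pin end 47 mm above the table or lower.
- nut_centre (a point): Point on the axis of the brass knurled nut, half-way up its rim, 54 mm above the table when tight. Rim 48 mm in diameter, 15 mm high; the hub reaches 12 mm and the stud 24 mm over this point. Above the washer (top at 44.5 mm) nothing stands round the nut, so its rim can be pushed from all sides.
- nut_rise: The nut on its thread; origin on the axis at the nut's underside, 45 mm above the table when tight, rising 3 mm a turn (does not show the turning). A round pilot under the nut, 34 mm in diameter and nearly 5 mm long, sits in the recess of the washer and keeps it from swinging; it comes clear of the recess when the nut is a little over one and a half turns loose.
- nut (a joint): Turning angle of the knurled nut in rad: 0 tight, growing anticlockwise from above (loosening), counted through full turns (two = 12.57); ends at 18.85. A white dot on its top and a white line on its rim face the fixture's -x at 0. It is finger tight: 1.5 N along the rim turns it, so a fingertip pressed on the rim with some 5 to 10 N carries it round; it stays where it is left.
- washer (a joint): Swing angle of the slotted washer about its pivot in rad: 0 under the nut (stud in its slot), growing anticlockwise from above, stop at 1.92. Friction about 0.12 N m; it stays where it is left.
- washer_pivot (a point): The washer's vertical pivot axis (dark screw head on a pillar), 41 mm above the table. The washer is a light-grey disc 70 mm in diameter, 8 mm thick (36.5 to 44.5 mm above the table), its centre 58 mm from the pivot, on the stud at joint value 0; its slot opens to the fixture's -x side.
- tongue (a point): Point on the centre line of the washer's push tongue, 108 mm from the pivot, half-way up. The tongue is 18 mm wide, lies 37 to 43 mm above the table and runs from 93 to 127 mm from the pivot. At joint value 0 it points along the fixture's -y; it swings off towards +x. Farther than 98 mm from the pivot it overhangs the ring's edge, with only the base plate (top at 12 mm) or the table below.
- ring_centre (a point): Centre of the loose steel bearing ring under the washer: outer diameter 80 mm, bore 58 mm, 24 mm high, standing on the base plate (12 to 36 mm above the table) round a locating boss. Must stay where it is.
- micrometer: Outside micrometer lying on the table, 48 x 125 x 14 mm, origin under its middle. Leave alone.
- loupe: Black stand loupe, 41 mm in diameter, 44 mm high, origin under its middle. Leave alone.
- plug_gauge: Plug gauge with dark hexagonal handle lying on the table, 15 x 82 x 14 mm, origin under its middle. Leave alone.
- bearing_ring: The bearing ring itself; origin at the centre of its underside, z up.
Not all that is in view belongs to the job. Leave any purple look-alike of the bearing_ring alone.

How it is judged:
By the outcome, as a careful person would: the job done as asked, in the order asked, and still so for the second after the job is handed in, with the robot touching nothing.
It also fails if it takes over 61 s, if anything falls off the work surface, if the arm or the gripper's body presses on something with over 40 N, if the wrist force passes 120 N, or if a joint passes its speed limit or range.

### The arm

A 7-joint arm with a two-finger parallel gripper is mounted at the origin on a cart in front of the work surface, level with it; the furniture and walls round the work are solid. World frame = base frame: x ahead of the robot, y to its left, z up, the work surface at z = 0. Lengths are in m, angles in rad, forces in N, time in s.
With the tool pointing down it reaches from about 0.425 to 0.875 m from the base axis. Payload 4.7 kg.
Tool frame: the origin (TCP) lies between the finger pads; the fingertips stand 14 mm ahead of it and the grasp point (between the pads) lies 5 mm behind it; z points along the fingers, y is the line along which they close (so a half turn about z gives the same grasp; the last joint's range is limited). The gripper opens to 87 mm and grips with 3 to 60 N. Pads are 19 mm wide; open, the fingers measure 117 mm over their backs; the gripper's body (75 mm by 190 mm) begins 51 mm behind the grasp point.
Start: joints at [-1.318, 0.321, -0.07, 1.45, 0.023, 1.371, -0.057], TCP at [0.154, 0.632, 0.237] pointing down, gripper open.
Joint ranges: [-2.86, 2.86], [-0.3, 2.09], [-1.38, 1.24], [0.06, 2.45], [-1.56, 4.7], [0.09, 2.05], [-2.69, 2.69]. Speed limits (rad/s): [2.57, 2.57, 3.14, 3.14, 3.14, 3.14, 3.14].

### API

Orientations are given as a rotation vector (axis times angle).
In Python, from bench import ctrl gives the robot as it stands.
- The arm moves only by the tool step_arm, never from a script. Its argument "commands" is a list of rows, each an object with "travel": the shift along the tool's x, y, z in m, a list of three; "turn": the turn, a rotation vector about the tool's x, y, z in degrees, a list of three. A call has 1 to 5 rows; each row is the pose to reach, as a shift and turn from the pose commanded when the call began, along the tool's axes at that moment; what a row does not reach only later rows make up. A row lasts 1/10 s, in which the tool goes at most 50 mm and 8.59 degrees, less where a joint would pass 70% of its speed; a pose out of reach is approached as far as the arm can. A call with a gripper value outside its range is refused whole. "gripper" is the opening, from 0 (shut) to 1 (fully open), set as the call begins (left out, the last holds). The fingers move at their own pace and stop on an object; "force" is the grip in N (left out, the last holds). Time passes only in rows, so rows that repeat a pose let the fingers close. It gives the time, the measured TCP pose, the force, the opening and the grip force at its end, in the units of the state.
- ctrl.get_state(): the state, without advancing time (a new reading comes with each control period).
- ctrl.get_image(name): name is "scene" or "top" or "wrist"; returns the picture (480x640x3 uint8, red, green, blue); there is no depth.
- ctrl.camera_model(name): a dict with "fx", "fy", "cx", "cy" (pixels), "R" (3x3) and "t" (3): a world point X has camera coordinates R X + t; the wrist camera has in their place "T_tool_cam" (4x4, takes a point from camera to tool coordinates, whose origin is the TCP and whose axes are the flange's). Camera axes: x right, y down, z forward; pixel columns grow to the right and rows downward; lengths in m; the calibration is good to about 2 mm. A picture is of the moment at which its call begins: read the wrist's pose just before it. camera_model takes no time and is no camera call.
- ctrl.close_job(): hands the job in; it is judged then, once.
The state is a dict: "time": time; "joint_positions": joint angles; "qd": joint speeds; "joint_torque": joint torques, N m; "position": TCP position; "tool_rot": TCP orientation; "ft_force": force on the tool from outside, world axes, zero at the start; "torque": the same for the moment, N m; "grip_width": opening from 0.0 (shut) to 1.0 (fully open); "grip_force": force on a finger pad.
Only numpy, scipy, OpenCV 4.12 (cv2) and the standard library are available. Lean on these libraries where they do the work, as an engineer would, in place of code of your own. Each camera call takes 0.05 s, during which the arm holds its last target. There are 200 camera calls.

## Working session

There is one attempt and no reset: what is moved stays moved. The work goes in short steps, Python scripts to look and compute and a tool call to move; the robot and the scene stay as the last step left them, time stands still between calls to the robot, and variables do not carry over. Pictures are saved under pics/ and viewed, at most 10 in all, crops included, and the job is handed in when it is done.

Besides the shell and the picture viewer there is one more tool, called after "Emit:" by a JSON object that holds its "fn" and its "kwargs", one argument or row to a line. step_arm: Moves the arm, as the interface text tells. Its arguments: {"type":"object","properties":{"commands":{"type":"array"},"gripper":{"type":"number"},"force":{"type":"number"}},"required":["commands"]}

```bash
mkdir -p pics; python3 - <<'E'
from bench import ctrl
import cv2,numpy as np
s=ctrl.get_state();print(s)
for n in("scene","top"):
    cv2.imwrite(f"pics/{n}0.png",ctrl.get_image(n)[:,:,::-1]); print(n,ctrl.camera_model(n))
print(ctrl.camera_model("wrist"))
E
```

```text
{'time': 0.0, 'joint_positions': array([-1.31788163,  0.32177996, -0.07005714,  1.45169064,  0.02257488,
        1.37077637, -0.05689294]), 'qd': array([ 0.00062155,  0.00187905, -0.00115159, -0.00169862, -0.00103243,
        0.00153409,  0.00088103]), 'joint_torque': array([ 2.31127542e-04, -4.91293716e+01, -4.03679274e-01, -3.12529492e+01,
       -6.37595449e-02,  4.39919543e-02,  1.93324217e-04]), 'position': array([0.15368883, 0.63102645, 0.23548135]), 'tool_rot': array([-3.74211036e-01, -3.11908357e+00,  2.92610312e-03]), 'ft_force': array([ 0.63374058, -0.38393289, -0.09291772]), 'torque': array([-0.03942357,  0.0096625 , -0.0282111 ]), 'grip_force': 0.0, 'grip_width': 1.0017716214404409}
scene {'fx': 472.7034685722957, 'fy': 472.7034685722957, 'cx': 315.31057609412954, 'cy': 234.37221864394184, 'R': array([[ 0.5811137 , -0.81380732,  0.0049511 ],
       [-0.54220439, -0.3916933 , -0.74336449],
       [ 0.60689477,  0.42929478, -0.66886824]]), 't': array([-0.37654192,  0.32562604,  0.57707257])}
top {'fx': 618.4934318332117, 'fy': 618.4934318332117, 'cx': 330.7223278317863, 'cy': 233.47908662523304, 'R': array([[-0.01597345, -0.99940578, -0.03054388],
       [-0.9882748 ,  0.02042001, -0.15131404],
       [ 0.15184784,  0.02776874, -0.98801373]]), 't': array([-0.02556311,  0.56466993,  0.84933162])}
{'fx': 432.5786539742501, 'fy': 432.5786539742501, 'cx': 309.2530816932048, 'cy': 238.2814342349347, 'T_tool_cam': array([[-5.59634679e-05, -9.54876277e-01, -2.97003860e-01,
         8.08427520e-02],
       [ 9.99999883e-01, -1.96129073e-04,  4.42134110e-04,
         5.39145254e-06],
       [-4.80434464e-04, -2.97003800e-01,  9.54876176e-01,
        -1.48632259e-01],
       [ 0.00000000e+00,  0.00000000e+00,  0.00000000e+00,
         1.00000000e+00]])}
```

View pics/top0.png

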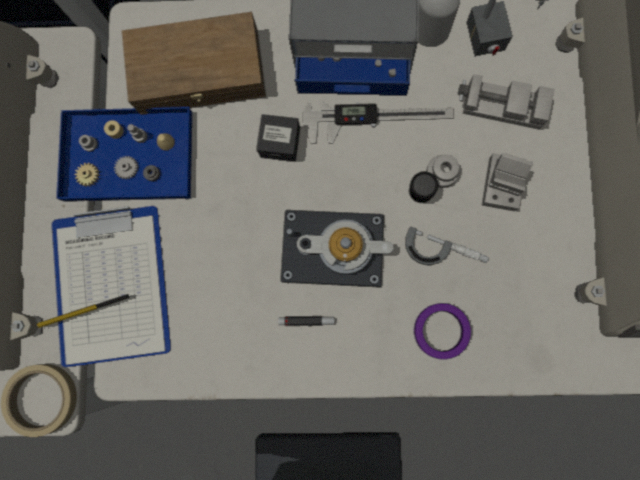

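View pics/scene0.png

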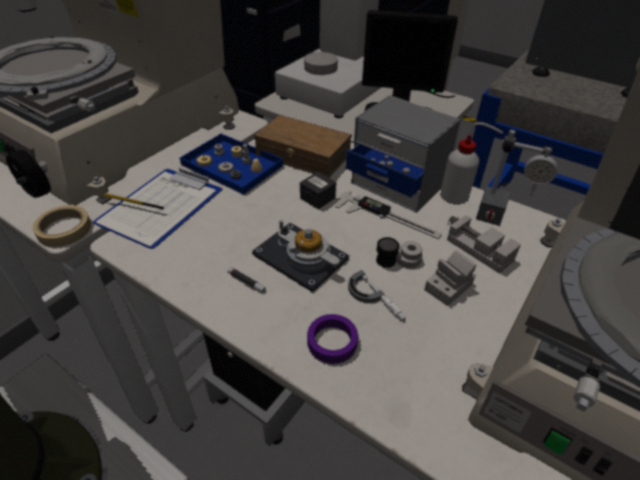

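The top view shows the fixture at about (335,247), the brass nut at (346,243), the washer pivot at (305,243) and the tongue at (388,247). Look-alikes are the purple ring (443,331), the brass parts in the blue tray (113,129), (87,174) and (165,141), the small grey ring (446,170) and the tape roll (38,400). The target is the brass nut on the dark plate. I'll check it in a close crop.

```bash
python3 - <<'E'
import cv2
i=cv2.imread("pics/top0.png")[195:300,265:405]
cv2.imwrite("pics/crop0.png",cv2.resize(i,None,fx=5.6,fy=5.6,interpolation=cv2.INTER_CUBIC))
E
```

```text
(no output)
```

View pics/crop0.png

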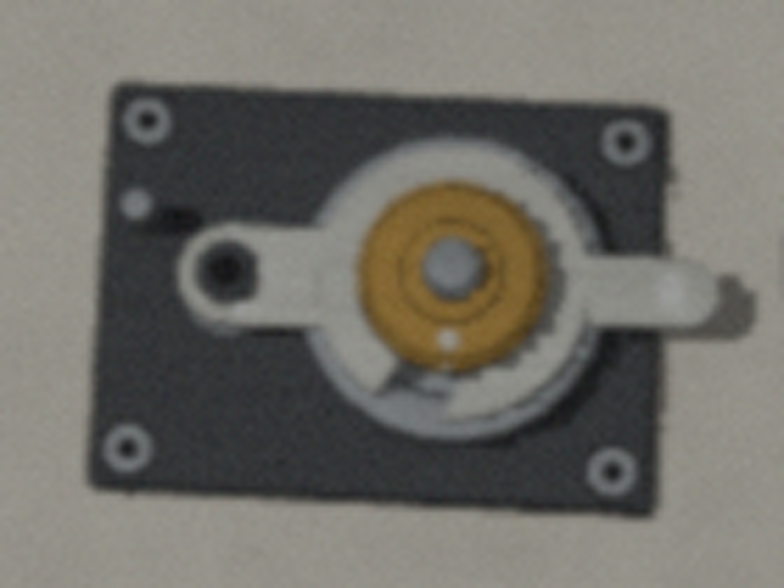

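The crop shows the brass nut with the stud top at (452,262), the dot at (448,340) towards the robot side, the pivot head at (226,271), the stop pin at (137,203) and the tongue end at (718,290). This matches the description. Next I'll compute the poses.

```bash
cat >h.py <<'E'
import numpy as np,cv2
from bench import ctrl
from scipy.spatial.transform import Rotation as Rn
def px(cam,u,v,z):
    m=ctrl.camera_model(cam); d=m["R"].T@np.array([(u-m["cx"])/m["fx"],(v-m["cy"])/m["fy"],1]); c=-m["R"].T@m["t"]
    return c+d*(z-c[2])/d[2]
E
python3 - <<'E'
from h import *
P={}
for n,x,y,z in[("stud",452,262,.078),("nuttop",453,278,.0615),("dot",448,340,.0615),("pivot",226,271,.047),("pin",137,203,.047),("tip",718,290,.043),
 ("c1",117,87,.012),("c2",667,107,.012),("c3",655,512,.012),("c4",92,487,.012)]:
    P[n]=px("top",265+(x+.5)/5.6-.5,195+(y+.5)/5.6-.5,z);print(n,P[n].round(4))
c=sum(P[f"c{i}"] for i in(1,2,3,4))/4
d=(P["c1"]+P["c4"]-P["c2"]-P["c3"]); a=np.arctan2(-d[0],d[1]);print("yaw",np.degrees(a),np.linalg.norm(d)/2)
print("origin from corners",c-Rn.from_euler("z",a).apply([0,.02,0]))
d=P["pivot"]-P["nuttop"];print(np.linalg.norm(d[:2]),np.degrees(np.arctan2(-d[0],d[1])))
s=ctrl.get_state();print(s["position"],Rn.from_rotvec(s["tool_rot"]).as_matrix().round(3))
for n,u,v,z in(("loupe",424,187,.044),("mic",410,245,.01),("plug",308,321,.01)):print(n,px("top",u,v,z).round(3))
E
```

```text
stud [ 0.5472 -0.0568  0.078 ]
nuttop [ 0.5455 -0.0569  0.0615]
dot [ 0.5298 -0.0554  0.0615]
pivot [0.5504 0.0012 0.047 ]
pin [0.5685 0.0239 0.047 ]
tip [ 0.5435 -0.1246  0.043 ]
c1 [0.6057 0.0325 0.012 ]
c2 [ 0.5971 -0.1148  0.012 ]
c3 [ 0.4892 -0.1085  0.012 ]
c4 [0.4984 0.0396 0.012 ]
yaw -3.471625637885823 0.14793302272629505
origin from corners [ 0.5464063  -0.05775846  0.012     ]
0.0583109686561925 -4.859725735677537
[0.15370662 0.63109315 0.23558478] [[-0.972  0.237 -0.   ]
 [ 0.237  0.972 -0.002]
 [-0.    -0.002 -1.   ]]
loupe [ 0.629 -0.172  0.044]
mic [ 0.549 -0.152  0.01 ]
plug [0.44 0.   0.01]
```

```bash
cat >>h.py <<'E'
def plan(x,y,z,ang,n):
    """n calls from the present pose to (x,y,z) with tool x at world angle ang (deg): tool-frame shift (mm), turn per call"""
    s=ctrl.get_state(); p=s["position"]; M=Rn.from_rotvec(s["tool_rot"]).as_matrix(); a=np.degrees(np.arctan2(M[1,0],M[0,0])); a0=a
    st=(np.array([x,y,z])-p)/n; da=(ang-a)/n
    print("now",p.round(4),"ang",a.round(2),"F",s["ft_force"].round(2),"q7",s["joint_positions"][6].round(2),"t",s["time"])
    for i in range(n):
        t=np.radians(a); X=np.array([np.cos(t),np.sin(t),0]); Y=np.array([np.sin(t),-np.cos(t),0])
        print((1000*np.array([X@st,Y@st,-st[2]])).round(1),"turn z",(-da).round(2)); a+=da
E
python3 -c "
from h import *
plan(.592,-.088,.15,-34,5)"
```

```text
now [0.1537 0.6311 0.2356] ang 166.32 F [ 0.62  0.91 -0.8 ] q7 -0.06 t 0.1
[-119.2 -119.    17.1] turn z 40.06
[-167.8  -14.4   17.1] turn z 40.06
[-137.7   97.    17.1] turn z 40.06
[-42.9 162.9  17.1] turn z 40.06
[ 72.  152.3  17.1] turn z 40.06
```

Emit:
{"fn": "step_arm", "kwargs": {
  "commands": [
    {"travel": [-0.119, -0.119, 0.017], "turn": [0, 0, 40]},
    {"travel": [-0.119, -0.119, 0.017], "turn": [0, 0, 40]},
    {"travel": [-0.119, -0.119, 0.017], "turn": [0, 0, 40]},
    {"travel": [-0.119, -0.119, 0.017], "turn": [0, 0, 40]},
    {"travel": [-0.119, -0.119, 0.017], "turn": [0, 0, 40]}
  ],
  "gripper": 0,
  "force": 30
}}

```text
time: 0.6
position: [0.2444, 0.484, 0.2191]
tool_rot: [1.434, 2.794, -0.002]
ft_force: [-0.0, 0.1, 0.3]
grip_width: 0.626
grip_force: 0.0
```

Emit:
{"fn": "step_arm", "kwargs": {
  "commands": [
    {"travel": [-0.168, -0.014, 0.017], "turn": [0, 0, 40]},
    {"travel": [-0.168, -0.014, 0.017], "turn": [0, 0, 40]},
    {"travel": [-0.168, -0.014, 0.017], "turn": [0, 0, 40]},
    {"travel": [-0.168, -0.014, 0.017], "turn": [0, 0, 40]},
    {"travel": [-0.168, -0.014, 0.017], "turn": [0, 0, 40]}
  ]
}}

```text
time: 1.1
position: [0.3316, 0.3402, 0.202]
tool_rot: [2.304, 2.135, -0.002]
ft_force: [-1.0, 0.6, 0.5]
grip_width: 0.17
grip_force: 0.0
```

Emit:
{"fn": "step_arm", "kwargs": {
  "commands": [
    {"travel": [-0.138, 0.097, 0.017], "turn": [0, 0, 40]},
    {"travel": [-0.138, 0.097, 0.017], "turn": [0, 0, 40]},
    {"travel": [-0.138, 0.097, 0.017], "turn": [0, 0, 40]},
    {"travel": [-0.138, 0.097, 0.017], "turn": [0, 0, 40]},
    {"travel": [-0.138, 0.097, 0.017], "turn": [0, 0, 40]}
  ]
}}

```text
time: 1.6
position: [0.4189, 0.1962, 0.1851]
tool_rot: [2.895, 1.218, -0.001]
ft_force: [-0.2, 0.3, 0.5]
grip_width: 0.007
grip_force: 0.0
```

Emit:
{"fn": "step_arm", "kwargs": {
  "commands": [
    {"travel": [-0.043, 0.163, 0.017], "turn": [0, 0, 40]},
    {"travel": [-0.043, 0.163, 0.017], "turn": [0, 0, 40]},
    {"travel": [-0.043, 0.163, 0.017], "turn": [0, 0, 40]},
    {"travel": [-0.043, 0.163, 0.017], "turn": [0, 0, 40]},
    {"travel": [-0.043, 0.163, 0.017], "turn": [0, 0, 40]}
  ]
}}

```text
time: 2.1
position: [0.5065, 0.0521, 0.1681]
tool_rot: [3.136, 0.154, -0.0]
ft_force: [-0.5, 0.6, -0.4]
grip_width: 0.004
grip_force: 0.0
```

Emit:
{"fn": "step_arm", "kwargs": {
  "commands": [
    {"travel": [0.072, 0.152, 0.017], "turn": [0, 0, 40]},
    {"travel": [0.072, 0.152, 0.017], "turn": [0, 0, 40]},
    {"travel": [0.072, 0.152, 0.017], "turn": [0, 0, 40]},
    {"travel": [0.072, 0.152, 0.017], "turn": [0, 0, 40]},
    {"travel": [0.072, 0.152, 0.017], "turn": [0, 0, 40]}
  ]
}}

```text
time: 2.6
position: [0.5941, -0.0913, 0.1508]
tool_rot: [2.998, -0.926, 0.0]
ft_force: [0.3, 0.1, -0.7]
grip_width: 0.004
grip_force: 0.0
```

```bash
python3 - <<'E'
from h import *
s=ctrl.get_state();print(s["joint_positions"].round(3))
plan(.592,-.088,.062,-34,1)
i=ctrl.get_image("wrist");cv2.imwrite("pics/w1.png",i[:,:,::-1])
np.save("w1.npy",np.r_[s["position"],s["tool_rot"]])
E
```

```text
[-0.512  0.332  0.749  1.71  -0.237  1.194 -1.872]
now [ 0.5941 -0.0913  0.1508] ang -34.32 F [ 0.29  0.08 -0.7 ] q7 -1.87 t 2.6
[-3.6 -1.6 88.8] turn z -0.32
```

View pics/w1.png

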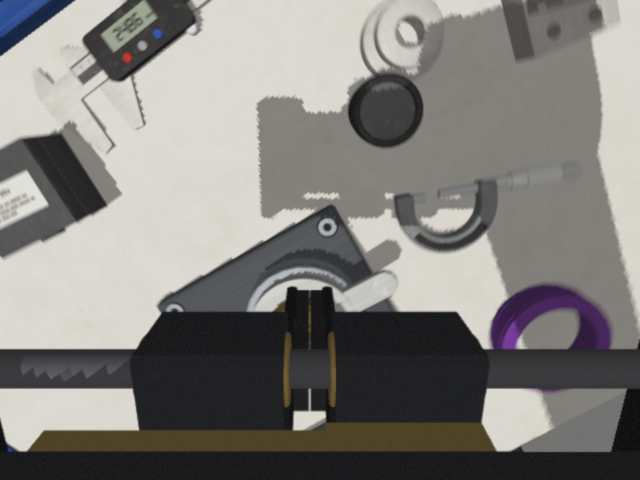

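The wrist view shows the closed fingers at (310,350) with the fixture behind them. The loupe (386,110), micrometer (445,215) and purple ring (550,335) are all well clear. I'll lower beside the nut and then touch the rim.

Emit:
{"fn": "step_arm", "kwargs": {
  "commands": [
    {"travel": [-0.004, -0.001, 0.045], "turn": [0, 0, 0]},
    {"travel": [-0.004, -0.001, 0.07], "turn": [0, 0, 0]},
    {"travel": [-0.004, -0.001, 0.085], "turn": [0, 0, 0]},
    {"travel": [-0.004, -0.001, 0.089], "turn": [0, 0, 0]},
    {"travel": [-0.004, -0.001, 0.089], "turn": [0, 0, 0]}
  ]
}}

```text
time: 3.15
position: [0.5913, -0.0835, 0.0628]
tool_rot: [3.007, -0.909, 0.0]
ft_force: [-0.5, -0.1, 0.8]
grip_width: 0.009
grip_force: 0.0
```

Emit:
{"fn": "step_arm", "kwargs": {
  "commands": [
    {"travel": [-0.005, 0, 0], "turn": [0, 0, 0]},
    {"travel": [-0.01, 0, 0], "turn": [0, 0, 0]},
    {"travel": [-0.014, 0, 0], "turn": [0, 0, 0]},
    {"travel": [-0.016, 0, 0], "turn": [0, 0, 0]},
    {"travel": [-0.016, 0, 0], "turn": [0, 0, 0]}
  ]
}}

```text
time: 3.65
position: [0.5777, -0.0742, 0.0629]
tool_rot: [-3.006, 0.909, -0.001]
ft_force: [0.1, -0.8, -0.0]
grip_width: 0.003
grip_force: 0.0
```

```bash
cat >>h.py <<'E'
def st(c=(.546,-.057)):
    s=ctrl.get_state(); M=Rn.from_rotvec(s["tool_rot"]).as_matrix(); d=np.r_[c,s["position"][2]]-s["position"]
    print("t",s["time"],"p",s["position"].round(4),"ang",np.degrees(np.arctan2(M[1,0],M[0,0])).round(2),"nut in tool",(1000*M.T@d).round(1),"F tool",(M.T@s["ft_force"]).round(2),"q",s["joint_positions"].round(2))
E
python3 -c "
from h import *
st()"
```

```text
t 3.65 p [ 0.5777 -0.0742  0.0629] ang -33.65 nut in tool [-36.    3.2  -0. ] F tool [0.57 0.59 0.01] q [-0.51  0.39  0.71  1.83 -0.3   1.02 -1.84]
```

Emit:
{"fn": "step_arm", "kwargs": {
  "commands": [
    {"travel": [0, 0.003, 0], "turn": [0, 0, 0]},
    {"travel": [-0.001, 0.003, 0], "turn": [0, 0, 0]},
    {"travel": [-0.002, 0.003, 0], "turn": [0, 0, 0]},
    {"travel": [-0.002, 0.003, 0], "turn": [0, 0, 0]}
  ]
}}

```text
time: 4.05
position: [0.575, -0.0772, 0.0628]
tool_rot: [3.006, -0.911, 0.003]
ft_force: [2.6, -1.6, -0.7]
grip_width: 0.009
grip_force: 1.5
```

Emit:
{"fn": "step_arm", "kwargs": {
  "commands": [
    {"travel": [-0.001, 0, 0], "turn": [0, 0, 0]},
    {"travel": [-0.001, 0, 0], "turn": [0, 0, 0]}
  ]
}}

```text
time: 4.25
position: [0.575, -0.0766, 0.063]
tool_rot: [3.006, -0.911, 0.006]
ft_force: [3.1, -4.2, -3.1]
grip_width: 0.006
grip_force: 2.8
```

Emit:
{"fn": "step_arm", "kwargs": {
  "commands": [
    {"travel": [-0.001, 0, 0], "turn": [0, 0, 0]},
    {"travel": [-0.001, 0, 0], "turn": [0, 0, 0]}
  ]
}}

```text
time: 4.45
position: [0.575, -0.0764, 0.0631]
tool_rot: [3.006, -0.911, 0.009]
ft_force: [5.7, -4.3, -4.1]
grip_width: 0.012
grip_force: 3.7
```

```bash
python3 -c "
from h import *
st()"
```

```text
t 4.45 p [ 0.575  -0.0764  0.0631] ang -33.72 nut in tool [-34.9  -0.   -0.2] F tool [7.07 0.41 4.15] q [-0.51  0.38  0.71  1.85 -0.29  1.01 -1.84]
```

Contact is made at about 7 N, with a stiffness of about 3 N/mm. I'll orbit with the finger face turning along, 40° a call.

Emit:
{"fn": "step_arm", "kwargs": {
  "commands": [
    {"travel": [-0.0003, -0.0045, 0], "turn": [0, 0, -8]},
    {"travel": [-0.0012, -0.0088, 0], "turn": [0, 0, -16]},
    {"travel": [-0.0028, -0.013, 0], "turn": [0, 0, -24]},
    {"travel": [-0.0049, -0.017, 0], "turn": [0, 0, -32]},
    {"travel": [-0.0075, -0.0206, 0], "turn": [0, 0, -40]}
  ]
}}

```text
time: 4.95
position: [0.5813, -0.0529, 0.0635]
tool_rot: [3.136, 0.183, 0.011]
ft_force: [7.6, -0.5, -3.6]
grip_width: 0.002
grip_force: 3.4
```

```bash
python3 -c "
from h import *
st()"
```

```text
t 4.95 p [ 0.5813 -0.0529  0.0635] ang 6.67 nut in tool [-35.5   0.   -0.2] F tool [7.5  1.39 3.66] q [-0.44  0.36  0.57  1.83 -0.23  1.01 -1.23]
```

Emit:
{"fn": "step_arm", "kwargs": {
  "commands": [
    {"travel": [-0.0003, -0.0045, 0], "turn": [0, 0, -8]},
    {"travel": [-0.0012, -0.0088, 0], "turn": [0, 0, -16]},
    {"travel": [-0.0028, -0.013, 0], "turn": [0, 0, -24]},
    {"travel": [-0.0049, -0.017, 0], "turn": [0, 0, -32]},
    {"travel": [-0.0075, -0.0206, 0], "turn": [0, 0, -40]}
  ]
}}

```text
time: 5.45
position: [0.5707, -0.0314, 0.0635]
tool_rot: [-2.884, -1.246, -0.009]
ft_force: [5.7, 1.9, 0.7]
grip_width: 0.002
grip_force: 2.5
```

Emit:
{"fn": "step_arm", "kwargs": {
  "commands": [
    {"travel": [-0.0003, -0.0045, 0], "turn": [0, 0, -8]},
    {"travel": [-0.0012, -0.0088, 0], "turn": [0, 0, -16]},
    {"travel": [-0.0028, -0.013, 0], "turn": [0, 0, -24]},
    {"travel": [-0.0049, -0.017, 0], "turn": [0, 0, -32]},
    {"travel": [-0.0075, -0.0206, 0], "turn": [0, 0, -40]}
  ]
}}

```text
time: 5.95
position: [0.5493, -0.0221, 0.0635]
tool_rot: [-2.283, -2.157, -0.007]
ft_force: [2.0, 4.6, 2.4]
grip_width: 0.006
grip_force: 1.8
```

```bash
python3 -c "
from h import *
st()"
```

```text
t 5.95 p [ 0.5493 -0.0221  0.0635] ang 86.76 nut in tool [-35.   -1.3  -0.1] F tool [ 4.76  1.73 -2.34] q [-0.3   0.27  0.33  1.91 -0.11  0.98  0.03]
```

Emit:
{"fn": "step_arm", "kwargs": {
  "commands": [
    {"travel": [-0.0013, -0.005, 0], "turn": [0, 0, -8]},
    {"travel": [-0.0022, -0.0093, 0], "turn": [0, 0, -16]},
    {"travel": [-0.0038, -0.0137, 0], "turn": [0, 0, -24]},
    {"travel": [-0.0059, -0.0177, 0], "turn": [0, 0, -32]},
    {"travel": [-0.0085, -0.0213, 0], "turn": [0, 0, -40]}
  ]
}}

```text
time: 6.45
position: [0.5262, -0.0293, 0.0629]
tool_rot: [-1.407, -2.807, -0.005]
ft_force: [-0.5, 3.8, 1.4]
grip_width: 0.009
grip_force: 1.5
```

Emit:
{"fn": "step_arm", "kwargs": {
  "commands": [
    {"travel": [-0.0003, -0.0045, 0], "turn": [0, 0, -8]},
    {"travel": [-0.0012, -0.0088, 0], "turn": [0, 0, -16]},
    {"travel": [-0.0028, -0.013, 0], "turn": [0, 0, -24]},
    {"travel": [-0.0049, -0.017, 0], "turn": [0, 0, -32]},
    {"travel": [-0.0075, -0.0206, 0], "turn": [0, 0, -40]}
  ]
}}

```text
time: 6.95
position: [0.5132, -0.0497, 0.0623]
tool_rot: [-0.364, -3.118, -0.002]
ft_force: [0.8, -0.8, 0.1]
grip_width: 0.004
grip_force: 0.0
```

```bash
python3 -c "
from h import *
st()"
```

```text
t 6.95 p [ 0.5132 -0.0497  0.0623] ang 166.69 nut in tool [-33.6   0.4  -0.1] F tool [-0.98 -0.56 -0.15] q [-0.12  0.2   0.18  1.98 -0.05  0.97  1.42]
```

Emit:
{"fn": "step_arm", "kwargs": {
  "commands": [
    {"travel": [-0.0015, 0, 0], "turn": [0, 0, 0]},
    {"travel": [-0.003, 0, 0], "turn": [0, 0, 0]},
    {"travel": [-0.003, 0, 0], "turn": [0, 0, 0]}
  ]
}}

```text
time: 7.25
position: [0.5137, -0.0499, 0.0618]
tool_rot: [-0.378, -3.11, -0.002]
ft_force: [-8.1, 2.1, 5.3]
grip_width: 0.008
grip_force: 4.1
```

Emit:
{"fn": "step_arm", "kwargs": {
  "commands": [
    {"travel": [-0.0003, -0.0045, 0], "turn": [0, 0, -8]},
    {"travel": [-0.0012, -0.0088, 0], "turn": [0, 0, -16]},
    {"travel": [-0.0028, -0.013, 0], "turn": [0, 0, -24]},
    {"travel": [-0.0049, -0.017, 0], "turn": [0, 0, -32]},
    {"travel": [-0.0075, -0.0206, 0], "turn": [0, 0, -40]}
  ]
}}

```text
time: 7.75
position: [0.517, -0.0723, 0.0618]
tool_rot: [0.718, -3.053, -0.004]
ft_force: [-5.2, 0.0, 1.7]
grip_width: 0.001
grip_force: 2.2
```

```bash
python3 -c "
from h import *
st((.5473,-.0564))"
```

```text
t 7.75 p [ 0.517  -0.0723  0.0618] ang -153.54 nut in tool [-34.2   0.7  -0.2] F tool [ 4.68  2.36 -1.69] q [-0.02  0.21  0.12  1.96 -0.03  0.98  2.15]
```

Emit:
{"fn": "step_arm", "kwargs": {
  "commands": [
    {"travel": [0.016, 0, 0], "turn": [0, 0, 0]},
    {"travel": [0.016, 0, 0], "turn": [0, 0, 0]}
  ]
}}

```text
time: 7.95
position: [0.5038, -0.0808, 0.0622]
tool_rot: [0.707, -3.059, -0.001]
ft_force: [-0.6, 0.1, 0.4]
grip_width: 0.009
grip_force: 0.0
```

Emit:
{"fn": "step_arm", "kwargs": {
  "commands": [
    {"travel": [-0.0117, 0.032, 0], "turn": [0, 0, 40]},
    {"travel": [-0.0117, 0.032, 0], "turn": [0, 0, 40]},
    {"travel": [-0.0117, 0.032, 0], "turn": [0, 0, 40]},
    {"travel": [-0.0117, 0.032, 0], "turn": [0, 0, 40]},
    {"travel": [-0.0117, 0.032, 0], "turn": [0, 0, 40]}
  ]
}}

```text
time: 8.45
position: [0.5022, -0.0454, 0.0627]
tool_rot: [0.385, 3.117, 0.001]
ft_force: [-0.3, -0.4, 0.2]
grip_width: 0.006
grip_force: 0.0
```

Emit:
{"fn": "step_arm", "kwargs": {
  "commands": [
    {"travel": [-0.0117, 0.032, 0], "turn": [0, 0, 40]},
    {"travel": [-0.0117, 0.032, 0], "turn": [0, 0, 40]},
    {"travel": [-0.0117, 0.032, 0], "turn": [0, 0, 40]},
    {"travel": [-0.0117, 0.032, 0], "turn": [0, 0, 40]},
    {"travel": [-0.0117, 0.032, 0], "turn": [0, 0, 40]}
  ]
}}

```text
time: 8.95
position: [0.5211, -0.017, 0.0626]
tool_rot: [1.428, 2.798, 0.001]
ft_force: [-0.5, -0.5, 0.0]
grip_width: 0.001
grip_force: 0.0
```

```bash
python3 -c "
from h import *
st((.5473,-.0564))"
```

```text
t 8.95 p [ 0.5211 -0.017   0.0626] ang 125.9 nut in tool [-47.2  -1.9  -0. ] F tool [-0.09 -0.67 -0.03] q [-0.22  0.21  0.23  1.97 -0.06  0.97  0.66]
```

Emit:
{"fn": "step_arm", "kwargs": {
  "commands": [
    {"travel": [-0.011, 0.029, -0.008], "turn": [0, 0, 40]},
    {"travel": [-0.011, 0.029, -0.008], "turn": [0, 0, 40]},
    {"travel": [-0.011, 0.029, -0.008], "turn": [0, 0, 40]},
    {"travel": [-0.011, 0.029, -0.008], "turn": [0, 0, 40]},
    {"travel": [-0.011, 0.029, -0.008], "turn": [0, 0, 40]}
  ]
}}

```text
time: 9.45
position: [0.551, -0.0087, 0.0706]
tool_rot: [2.299, 2.141, 0.001]
ft_force: [0.5, 0.0, 0.3]
grip_width: 0.005
grip_force: 0.0
```

Emit:
{"fn": "step_arm", "kwargs": {
  "commands": [
    {"travel": [-0.011, 0.03, 0], "turn": [0, 0, 40]},
    {"travel": [-0.011, 0.03, 0], "turn": [0, 0, 40]},
    {"travel": [-0.011, 0.03, 0], "turn": [0, 0, 40]},
    {"travel": [-0.011, 0.03, 0], "turn": [0, 0, 40]},
    {"travel": [-0.011, 0.03, 0], "turn": [0, 0, 40]}
  ]
}}

```text
time: 9.95
position: [0.5802, -0.0216, 0.0705]
tool_rot: [-2.893, -1.225, -0.001]
ft_force: [-1.0, 0.4, -0.5]
grip_width: 0.008
grip_force: 0.0
```

Emit:
{"fn": "step_arm", "kwargs": {
  "commands": [
    {"travel": [-0.011, 0.03, 0.008], "turn": [0, 0, 40]},
    {"travel": [-0.011, 0.03, 0.008], "turn": [0, 0, 40]},
    {"travel": [-0.011, 0.03, 0.008], "turn": [0, 0, 40]},
    {"travel": [-0.011, 0.03, 0.008], "turn": [0, 0, 40]},
    {"travel": [-0.011, 0.03, 0.008], "turn": [0, 0, 40]}
  ]
}}

```text
time: 10.45
position: [0.5944, -0.0503, 0.0625]
tool_rot: [-3.137, -0.162, -0.001]
ft_force: [-0.5, 0.5, 0.3]
grip_width: 0.004
grip_force: 0.0
```

Emit:
{"fn": "step_arm", "kwargs": {
  "commands": [
    {"travel": [-0.011, 0.03, 0], "turn": [0, 0, 40]},
    {"travel": [-0.011, 0.03, 0], "turn": [0, 0, 40]},
    {"travel": [-0.011, 0.03, 0], "turn": [0, 0, 40]},
    {"travel": [-0.011, 0.03, 0], "turn": [0, 0, 40]},
    {"travel": [-0.011, 0.03, 0], "turn": [0, 0, 40]}
  ]
}}

```text
time: 10.95
position: [0.5868, -0.0813, 0.0626]
tool_rot: [-3.003, 0.921, -0.001]
ft_force: [0.8, -0.5, -0.7]
grip_width: 0.011
grip_force: 0.0
```

```bash
python3 -c "
from h import *
st((.5473,-.0564))"
```

```text
t 10.95 p [ 0.5868 -0.0813  0.0626] ang -34.09 nut in tool [-46.7   1.5  -0. ] F tool [ 0.9  -0.01  0.67] q [-0.48  0.41  0.7   1.81 -0.3   1.03 -1.83]
```

Emit:
{"fn": "step_arm", "kwargs": {
  "commands": [
    {"travel": [-0.006, 0.0015, 0], "turn": [0, 0, 0]},
    {"travel": [-0.011, 0.0015, 0], "turn": [0, 0, 0]},
    {"travel": [-0.014, 0.0015, 0], "turn": [0, 0, 0]},
    {"travel": [-0.0152, 0.0015, 0], "turn": [0, 0, 0]},
    {"travel": [-0.0152, 0.0015, 0], "turn": [0, 0, 0]}
  ]
}}

```text
time: 11.45
position: [0.5751, -0.0763, 0.0633]
tool_rot: [3.007, -0.91, 0.011]
ft_force: [6.4, -3.2, -5.1]
grip_width: 0.005
grip_force: 3.8
```

Emit:
{"fn": "step_arm", "kwargs": {
  "commands": [
    {"travel": [-0.0003, -0.0044, 0], "turn": [0, 0, -8]},
    {"travel": [-0.0012, -0.0087, 0], "turn": [0, 0, -16]},
    {"travel": [-0.0027, -0.0129, 0], "turn": [0, 0, -24]},
    {"travel": [-0.0048, -0.0168, 0], "turn": [0, 0, -32]},
    {"travel": [-0.0074, -0.0204, 0], "turn": [0, 0, -40]}
  ]
}}

```text
time: 11.95
position: [0.5813, -0.0533, 0.0636]
tool_rot: [3.136, 0.184, 0.013]
ft_force: [6.9, 0.2, -4.1]
grip_width: 0.004
grip_force: 3.7
```

Emit:
{"fn": "step_arm", "kwargs": {
  "commands": [
    {"travel": [-0.0003, -0.0044, 0], "turn": [0, 0, -8]},
    {"travel": [-0.0012, -0.0087, 0], "turn": [0, 0, -16]},
    {"travel": [-0.0027, -0.0129, 0], "turn": [0, 0, -24]},
    {"travel": [-0.0048, -0.0168, 0], "turn": [0, 0, -32]},
    {"travel": [-0.0074, -0.0204, 0], "turn": [0, 0, -40]}
  ]
}}

```text
time: 12.45
position: [0.5709, -0.0317, 0.0637]
tool_rot: [2.883, 1.247, 0.011]
ft_force: [4.8, 4.5, -1.4]
grip_width: 0.006
grip_force: 3.0
```

```bash
python3 -c "
from h import *
st((.5473,-.0564))"
```

```text
t 12.45 p [ 0.5709 -0.0317  0.0637] ang 46.79 nut in tool [-34.2  -0.3  -0.2] F tool [6.53 0.46 1.45] q [-0.36  0.32  0.43  1.86 -0.16  0.99 -0.62]
```

Emit:
{"fn": "step_arm", "kwargs": {
  "commands": [
    {"travel": [-0.0006, -0.0045, 0], "turn": [0, 0, -8]},
    {"travel": [-0.0017, -0.0089, 0], "turn": [0, 0, -16]},
    {"travel": [-0.0032, -0.0132, 0], "turn": [0, 0, -24]},
    {"travel": [-0.0053, -0.0171, 0], "turn": [0, 0, -32]},
    {"travel": [-0.0079, -0.0207, 0], "turn": [0, 0, -40]}
  ]
}}

```text
time: 12.95
position: [0.5492, -0.0223, 0.0637]
tool_rot: [-2.282, -2.159, -0.009]
ft_force: [2.1, 4.4, 1.9]
grip_width: 0.01
grip_force: 2.6
```

Emit:
{"fn": "step_arm", "kwargs": {
  "commands": [
    {"travel": [-0.0008, -0.0047, 0], "turn": [0, 0, -8]},
    {"travel": [-0.0022, -0.0091, 0], "turn": [0, 0, -16]},
    {"travel": [-0.0037, -0.0134, 0], "turn": [0, 0, -24]},
    {"travel": [-0.0058, -0.0173, 0], "turn": [0, 0, -32]},
    {"travel": [-0.0084, -0.0209, 0], "turn": [0, 0, -40]}
  ]
}}

```text
time: 13.45
position: [0.5264, -0.0293, 0.0635]
tool_rot: [-1.405, -2.809, -0.006]
ft_force: [-1.0, 5.8, 3.2]
grip_width: 0.002
grip_force: 2.6
```

```bash
python3 -c "
from h import *
st((.5473,-.0564))"
```

```text
t 13.45 p [ 0.5264 -0.0293  0.0635] ang 126.84 nut in tool [-34.2   0.5  -0.1] F tool [ 5.27  2.67 -3.15] q [-0.21  0.22  0.24  1.96 -0.07  0.97  0.71]
```

Emit:
{"fn": "step_arm", "kwargs": {
  "commands": [
    {"travel": [-0.0011, -0.0045, 0], "turn": [0, 0, -8]},
    {"travel": [-0.0026, -0.009, 0], "turn": [0, 0, -16]},
    {"travel": [-0.0043, -0.0134, 0], "turn": [0, 0, -24]},
    {"travel": [-0.0066, -0.0176, 0], "turn": [0, 0, -32]},
    {"travel": [-0.0094, -0.0214, 0], "turn": [0, 0, -40]}
  ]
}}

```text
time: 13.95
position: [0.513, -0.0509, 0.0625]
tool_rot: [-0.361, -3.118, -0.004]
ft_force: [-1.8, 2.7, 1.1]
grip_width: 0.003
grip_force: 1.5
```

```bash
python3 -c "
from h import *
st((.5473,-.0564))"
```

```text
t 13.95 p [ 0.513  -0.0509  0.0625] ang 166.8 nut in tool [-34.7   2.5  -0.1] F tool [ 2.4   2.21 -1.06] q [-0.11  0.2   0.18  1.98 -0.05  0.97  1.43]
```

Emit:
{"fn": "step_arm", "kwargs": {
  "commands": [
    {"travel": [-0.0018, -0.004, 0], "turn": [0, 0, -8]},
    {"travel": [-0.0032, -0.0082, 0], "turn": [0, 0, -16]},
    {"travel": [-0.0047, -0.0122, 0], "turn": [0, 0, -24]},
    {"travel": [-0.0068, -0.016, 0], "turn": [0, 0, -32]},
    {"travel": [-0.0094, -0.0195, 0], "turn": [0, 0, -40]}
  ]
}}

```text
time: 14.45
position: [0.5173, -0.0737, 0.0621]
tool_rot: [0.725, -3.054, -0.003]
ft_force: [-1.9, 0.7, 0.3]
grip_width: 0.005
grip_force: 0.8
```

```bash
python3 -c "
from h import *
st((.5473,-.0564))"
```

```text
t 14.45 p [ 0.5173 -0.0737  0.0621] ang -153.27 nut in tool [-34.6   1.9  -0.1] F tool [ 1.4   1.53 -0.34] q [-0.02  0.21  0.12  1.96 -0.03  0.97  2.15]
```

Emit:
{"fn": "step_arm", "kwargs": {
  "commands": [
    {"travel": [0.016, 0, 0], "turn": [0, 0, 0]},
    {"travel": [0.016, 0, -0.04], "turn": [0, 0, 0]},
    {"travel": [0.016, 0, -0.06], "turn": [0, 0, 0]},
    {"travel": [0.016, 0, -0.06], "turn": [0, 0, 0]}
  ]
}}

```text
time: 14.85
position: [0.507, -0.0816, 0.1261]
tool_rot: [-0.715, 3.053, -0.003]
ft_force: [0.3, -0.9, 0.1]
grip_width: 0.002
grip_force: 0.0
```

```bash
python3 -c "
from h import *
st((.5473,-.0564))
i=ctrl.get_image('top')[:,:,::-1][190:305,265:425]
cv2.imwrite('pics/t2.png',cv2.resize(i,None,fx=5,fy=5,interpolation=cv2.INTER_CUBIC))
"
```

```text
t 14.85 p [ 0.507  -0.0816  0.1261] ang -153.64 nut in tool [-47.3   4.7   0.3] F tool [ 0.11 -0.91 -0.07] q [-0.01  0.11  0.13  1.93 -0.02  1.09  2.15]
```

View pics/t2.png

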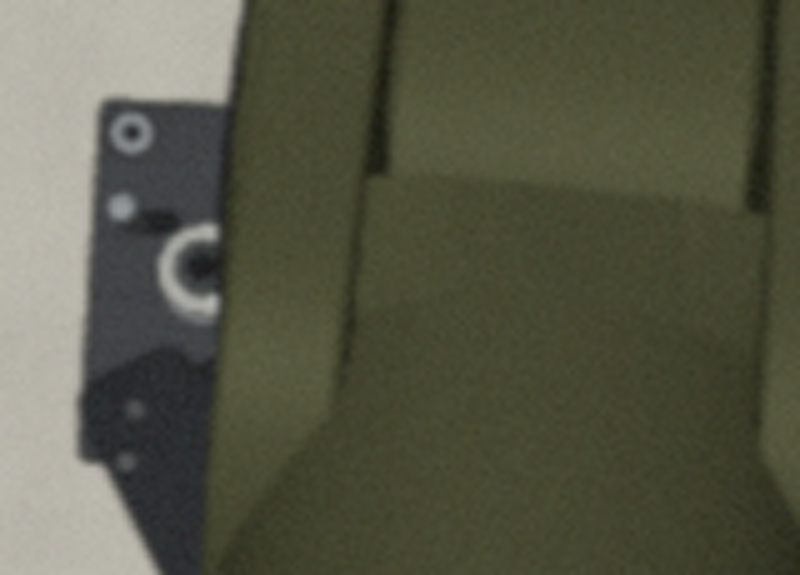

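The arm covers the nut in the top view. I'll move over the nut, raised, so the wrist camera can see it.

Emit:
{"fn": "step_arm", "kwargs": {
  "commands": [
    {"travel": [-0.04, 0.005, 0], "turn": [0, 0, 0]},
    {"travel": [-0.08, 0.005, 0], "turn": [0, 0, 0]},
    {"travel": [-0.12, 0.005, 0], "turn": [0, 0, 0]},
    {"travel": [-0.12, 0.005, 0], "turn": [0, 0, 0]}
  ]
}}

```text
time: 15.3
position: [0.6127, -0.0191, 0.1204]
tool_rot: [-0.724, 3.057, 0.003]
ft_force: [-0.9, 0.1, -0.6]
grip_width: 0.006
grip_force: 0.0
```

```bash
cat >>h.py <<'E'
def wshot(name,c=(.5473,-.0564)):
    s=ctrl.get_state(); T=np.eye(4);T[:3,:3]=Rn.from_rotvec(s["tool_rot"]).as_matrix();T[:3,3]=s["position"]
    m=ctrl.camera_model("wrist"); i=ctrl.get_image("wrist")[:,:,::-1]; C=np.linalg.inv(T@m["T_tool_cam"])
    pr=lambda X:(lambda q:np.array([m["fx"]*q[0]/q[2]+m["cx"],m["fy"]*q[1]/q[2]+m["cy"]]))((C@np.r_[X,1])[:3])
    u,v=pr(np.r_[c,.065]).astype(int); print("axis",u,v)
    x0,y0=max(u-75,0),max(v-60,0); cv2.imwrite(name,cv2.resize(i[y0:y0+120,x0:x0+150],None,fx=5,fy=5,interpolation=cv2.INTER_CUBIC))
    print("crop",x0,y0)
    np.savez("w.npz",C=C)
    for z in(.078,.0615,.0645,.0675):
        for dx,dy in((0,0),(-.016,0),(0,-.016),(.016,0),(0,.016)): print(z,dx,dy,((pr([c[0]+dx,c[1]+dy,z])-[x0,y0])*5).round())
E
python3 -c "
from h import *
st((.5473,-.0564)); wshot('pics/w2.png')"
```

```text
t 15.3 p [ 0.6127 -0.0191  0.1204] ang -153.34 nut in tool [75.2 -4.  -0.1] F tool [0.77 0.44 0.57] q [-0.08  0.32  0.09  1.69 -0.03  1.13  2.05]
axis 301 117
crop 226 57
0.078 0 0 [375. 306.]
0.078 -0.016 0 [461. 127.]
0.078 0 -0.016 [205. 217.]
0.078 0.016 0 [294. 476.]
0.078 0 0.016 [542. 392.]
0.0615 0 0 [378. 300.]
0.0615 -0.016 0 [457. 136.]
0.0615 0 -0.016 [221. 218.]
0.0615 0.016 0 [303. 457.]
0.0615 0 0.016 [532. 379.]
0.0645 0 0 [378. 301.]
0.0645 -0.016 0 [457. 134.]
0.0645 0 -0.016 [218. 218.]
0.0645 0.016 0 [301. 460.]
0.0645 0 0.016 [533. 382.]
0.0675 0 0 [377. 302.]
0.0675 -0.016 0 [458. 133.]
0.0675 0 -0.016 [216. 218.]
0.0675 0.016 0 [300. 463.]
0.0675 0 0.016 [535. 384.]
```

View pics/w2.png

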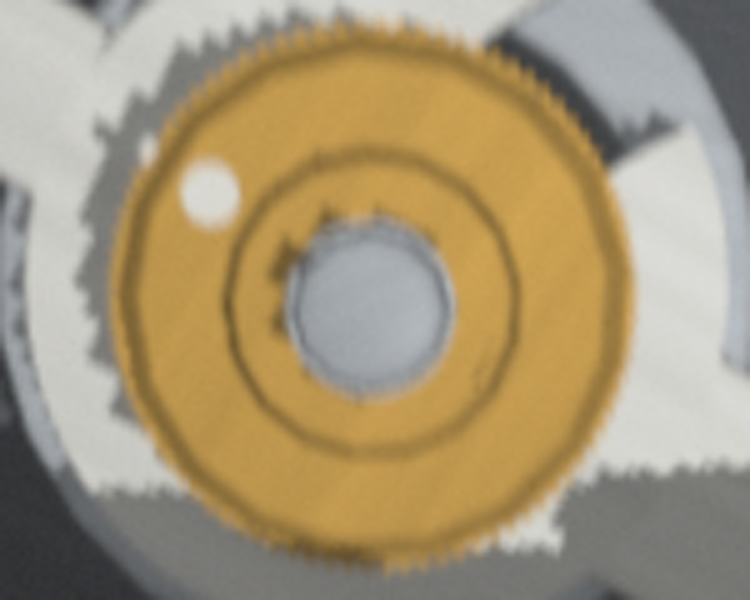

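The dot is at (210,193) and the axis at (375,300). That puts the nut about 88° past a full turn, so about 448° in all, which matches the strokes. About 272° remain, so I'll rewind the wrist for one longer stroke.

Emit:
{"fn": "step_arm", "kwargs": {
  "commands": [
    {"travel": [0, 0, 0], "turn": [0, 0, 42]},
    {"travel": [0, 0, 0], "turn": [0, 0, 42]},
    {"travel": [0, 0, 0], "turn": [0, 0, 42]},
    {"travel": [0, 0, 0], "turn": [0, 0, 42]},
    {"travel": [0, 0, 0], "turn": [0, 0, 42]}
  ]
}}

```text
time: 15.85
position: [0.6083, -0.0248, 0.1215]
tool_rot: [-0.439, -3.108, 0.001]
ft_force: [0.1, 0.5, 0.6]
grip_width: 0.005
grip_force: 0.0
```

Emit:
{"fn": "step_arm", "kwargs": {
  "commands": [
    {"travel": [0, 0, 0], "turn": [0, 0, 42]},
    {"travel": [0, 0, 0], "turn": [0, 0, 42]},
    {"travel": [0, 0, 0], "turn": [0, 0, 42]},
    {"travel": [0, 0, 0], "turn": [0, 0, 42]},
    {"travel": [0, 0, 0], "turn": [0, 0, 42]}
  ]
}}

```text
time: 16.35
position: [0.6084, -0.0248, 0.1215]
tool_rot: [-1.524, -2.745, 0.002]
ft_force: [-0.2, -0.7, 0.4]
grip_width: 0.002
grip_force: 0.0
```

Emit:
{"fn": "step_arm", "kwargs": {
  "commands": [
    {"travel": [0, 0, 0], "turn": [0, 0, 42]},
    {"travel": [0, 0, 0], "turn": [0, 0, 42]},
    {"travel": [0, 0, 0], "turn": [0, 0, 42]},
    {"travel": [0, 0, 0], "turn": [0, 0, 42]},
    {"travel": [0, 0, 0], "turn": [0, 0, 42]}
  ]
}}

```text
time: 16.85
position: [0.6083, -0.0247, 0.1215]
tool_rot: [-2.407, -2.017, 0.003]
ft_force: [0.3, 0.7, 0.2]
grip_width: 0.002
grip_force: 0.0
```

Emit:
{"fn": "step_arm", "kwargs": {
  "commands": [
    {"travel": [0, 0, 0], "turn": [0, 0, 42]},
    {"travel": [0, 0, 0], "turn": [0, 0, 42]},
    {"travel": [0, 0, 0], "turn": [0, 0, 42]},
    {"travel": [0, 0, 0], "turn": [0, 0, 42]},
    {"travel": [0, 0, 0], "turn": [0, 0, 42]}
  ]
}}

```text
time: 17.35
position: [0.6083, -0.0247, 0.1215]
tool_rot: [-2.97, -1.02, 0.003]
ft_force: [-0.2, 0.3, 0.7]
grip_width: 0.005
grip_force: 0.0
```

Emit:
{"fn": "step_arm", "kwargs": {
  "commands": [
    {"travel": [0, 0, 0], "turn": [0, 0, 42]},
    {"travel": [0, 0, 0], "turn": [0, 0, 42]},
    {"travel": [0, 0, 0], "turn": [0, 0, 42]},
    {"travel": [0, 0, 0], "turn": [0, 0, 42]},
    {"travel": [0, 0, 0], "turn": [0, 0, 42]}
  ]
}}

```text
time: 17.85
position: [0.6083, -0.0247, 0.1215]
tool_rot: [-3.139, 0.112, 0.004]
ft_force: [-0.1, -0.7, -0.1]
grip_width: 0.007
grip_force: 0.0
```

```bash
python3 -c "
from h import *
st((.5473,-.0564)); plan(.5713,-.0980,.115,-60,2)"
```

```text
t 17.85 p [ 0.6083 -0.0247  0.1215] ang -4.09 nut in tool [-58.6  36.    0.1] F tool [-0.04  0.75  0.09] q [-0.53  0.36  0.65  1.72 -0.24  1.15 -1.46]
now [ 0.6083 -0.0247  0.1215] ang -4.09 F [-0.1  -0.74 -0.09] q7 -1.46 t 17.85
[-15.8  37.9   3.3] turn z 27.96
[ 3.8 40.9  3.3] turn z 27.96
```

Emit:
{"fn": "step_arm", "kwargs": {
  "commands": [
    {"travel": [-0.016, 0.038, 0.003], "turn": [0, 0, 28]},
    {"travel": [-0.016, 0.038, 0.003], "turn": [0, 0, 28]},
    {"travel": [-0.016, 0.038, 0.003], "turn": [0, 0, 28]},
    {"travel": [-0.016, 0.038, 0.003], "turn": [0, 0, 28]}
  ]
}}

```text
time: 18.25
position: [0.5897, -0.0618, 0.1186]
tool_rot: [3.02, -0.867, -0.004]
ft_force: [-0.6, -0.4, -0.1]
grip_width: 0.005
grip_force: 0.0
```

Emit:
{"fn": "step_arm", "kwargs": {
  "commands": [
    {"travel": [0.004, 0.041, 0.003], "turn": [0, 0, 28]},
    {"travel": [0.004, 0.041, 0.003], "turn": [0, 0, 28]},
    {"travel": [0.004, 0.041, 0.003], "turn": [0, 0, 28]},
    {"travel": [0.004, 0.041, 0.003], "turn": [0, 0, 28]},
    {"travel": [0.004, 0.041, 0.003], "turn": [0, 0, 28]}
  ]
}}

```text
time: 18.75
position: [0.5719, -0.0982, 0.1156]
tool_rot: [2.724, -1.565, -0.003]
ft_force: [-0.8, -0.1, -0.2]
grip_width: 0.0
grip_force: 0.0
```

```bash
python3 -c "
from h import *
st((.5473,-.0564))"
```

```text
t 18.75 p [ 0.5719 -0.0982  0.1156] ang -59.75 nut in tool [-48.5   0.1   0.1] F tool [-0.32  0.78  0.21] q [-0.59  0.35  0.86  1.8  -0.29  1.13 -2.25]
```

Emit:
{"fn": "step_arm", "kwargs": {
  "commands": [
    {"travel": [0, 0, 0.03], "turn": [0, 0, 0]},
    {"travel": [0, 0, 0.045], "turn": [0, 0, 0]},
    {"travel": [0, 0, 0.051], "turn": [0, 0, 0]},
    {"travel": [-0.006, 0, 0.051], "turn": [0, 0, 0]},
    {"travel": [-0.011, 0, 0.051], "turn": [0, 0, 0]}
  ]
}}

```text
time: 19.25
position: [0.568, -0.0881, 0.066]
tool_rot: [-2.725, 1.563, -0.0]
ft_force: [0.6, 0.9, -0.8]
grip_width: 0.006
grip_force: 0.0
```

Emit:
{"fn": "step_arm", "kwargs": {
  "commands": [
    {"travel": [-0.003, 0, 0], "turn": [0, 0, 0]},
    {"travel": [-0.005, 0, 0], "turn": [0, 0, 0]},
    {"travel": [-0.006, 0, 0], "turn": [0, 0, 0]},
    {"travel": [-0.006, 0, 0], "turn": [0, 0, 0]}
  ]
}}

```text
time: 19.65
position: [0.5666, -0.0849, 0.0666]
tool_rot: [2.724, -1.564, 0.008]
ft_force: [3.8, -4.7, -2.3]
grip_width: 0.006
grip_force: 2.7
```

```bash
python3 -c "
from h import *
st((.5473,-.0564))"
```

```text
t 19.65 p [ 0.5666 -0.0849  0.0666] ang -59.71 nut in tool [-34.4   2.3  -0.2] F tool [ 5.97 -0.93  2.28] q [-0.6   0.39  0.83  1.86 -0.34  1.03 -2.24]
```

Emit:
{"fn": "step_arm", "kwargs": {
  "commands": [
    {"travel": [-0.0003, -0.004, 0], "turn": [0, 0, -8]},
    {"travel": [-0.0012, -0.008, 0], "turn": [0, 0, -16]},
    {"travel": [-0.003, -0.0124, 0], "turn": [0, 0, -25]},
    {"travel": [-0.003, -0.0124, 0], "turn": [0, 0, -25]}
  ]
}}

```text
time: 20.05
position: [0.576, -0.0752, 0.0667]
tool_rot: [2.999, -0.935, 0.007]
ft_force: [3.8, -3.8, -1.4]
grip_width: 0.007
grip_force: 2.5
```

Emit:
{"fn": "step_arm", "kwargs": {
  "commands": [
    {"travel": [-0.0003, -0.0044, 0], "turn": [0, 0, -8]},
    {"travel": [-0.0012, -0.0087, 0], "turn": [0, 0, -16]},
    {"travel": [-0.0027, -0.0129, 0], "turn": [0, 0, -24]},
    {"travel": [-0.0048, -0.0168, 0], "turn": [0, 0, -32]},
    {"travel": [-0.0074, -0.0204, 0], "turn": [0, 0, -40]}
  ]
}}

```text
time: 20.55
position: [0.5815, -0.0533, 0.0668]
tool_rot: [3.138, 0.148, 0.006]
ft_force: [3.2, -1.2, 0.9]
grip_width: 0.008
grip_force: 1.5
```

```bash
python3 -c "
from h import *
st((.5473,-.0564))"
```

```text
t 20.55 p [ 0.5815 -0.0533  0.0668] ang 5.41 nut in tool [-34.4  -0.1  -0.1] F tool [ 3.06  1.47 -0.89] q [-0.45  0.36  0.59  1.83 -0.23  1.02 -1.24]
```

Emit:
{"fn": "step_arm", "kwargs": {
  "commands": [
    {"travel": [-0.0015, -0.0045, 0], "turn": [0, 0, -8]},
    {"travel": [-0.0026, -0.0092, 0], "turn": [0, 0, -16]},
    {"travel": [-0.0041, -0.0136, 0], "turn": [0, 0, -24]},
    {"travel": [-0.006, -0.0176, 0], "turn": [0, 0, -32]},
    {"travel": [-0.0084, -0.0211, 0], "turn": [0, 0, -40]}
  ]
}}

```text
time: 21.05
position: [0.5713, -0.0318, 0.0669]
tool_rot: [2.897, 1.214, 0.007]
ft_force: [3.1, 0.7, 1.0]
grip_width: 0.004
grip_force: 1.4
```

Emit:
{"fn": "step_arm", "kwargs": {
  "commands": [
    {"travel": [-0.0006, -0.0045, 0], "turn": [0, 0, -8]},
    {"travel": [-0.0017, -0.0089, 0], "turn": [0, 0, -16]},
    {"travel": [-0.0032, -0.0132, 0], "turn": [0, 0, -24]},
    {"travel": [-0.0053, -0.0171, 0], "turn": [0, 0, -32]},
    {"travel": [-0.0079, -0.0207, 0], "turn": [0, 0, -40]}
  ]
}}

```text
time: 21.55
position: [0.5498, -0.0221, 0.0664]
tool_rot: [-2.307, -2.132, -0.005]
ft_force: [1.3, 1.2, -0.1]
grip_width: -0.0
grip_force: 1.0
```

```bash
python3 -c "
from h import *
st((.5473,-.0564))"
```

```text
t 21.55 p [ 0.5498 -0.0221  0.0664] ang 85.5 nut in tool [-34.4   0.2  -0.1] F tool [1.31 1.23 0.07] q [-0.32  0.27  0.36  1.9  -0.11  0.99  0.01]
```

Emit:
{"fn": "step_arm", "kwargs": {
  "commands": [
    {"travel": [-0.002, 0, 0], "turn": [0, 0, 0]},
    {"travel": [-0.002, 0, 0], "turn": [0, 0, 0]}
  ]
}}

```text
time: 21.75
position: [0.5493, -0.0222, 0.0663]
tool_rot: [-2.312, -2.122, -0.006]
ft_force: [-0.5, 6.2, 1.7]
grip_width: 0.004
grip_force: 3.4
```

Emit:
{"fn": "step_arm", "kwargs": {
  "commands": [
    {"travel": [-0.0008, -0.0047, 0], "turn": [0, 0, -8]},
    {"travel": [-0.0022, -0.0091, 0], "turn": [0, 0, -16]},
    {"travel": [-0.0037, -0.0134, 0], "turn": [0, 0, -24]},
    {"travel": [-0.0058, -0.0173, 0], "turn": [0, 0, -32]},
    {"travel": [-0.0084, -0.0209, 0], "turn": [0, 0, -40]}
  ]
}}

```text
time: 22.25
position: [0.5271, -0.0288, 0.0662]
tool_rot: [-1.439, -2.79, -0.006]
ft_force: [-0.8, 6.4, 4.8]
grip_width: 0.003
grip_force: 3.2
```

```bash
python3 -c "
from h import *
st((.5473,-.0564))"
```

```text
t 22.25 p [ 0.5271 -0.0288  0.0662] ang 125.44 nut in tool [-34.1   0.4  -0.1] F tool [ 5.74  3.05 -4.82] q [-0.24  0.22  0.27  1.95 -0.08  0.98  0.69]
```

Force is good. Next come the two segments where force dropped before, with extra press.

Emit:
{"fn": "step_arm", "kwargs": {
  "commands": [
    {"travel": [-0.0015, -0.0045, 0], "turn": [0, 0, -8]},
    {"travel": [-0.0032, -0.009, 0], "turn": [0, 0, -16]},
    {"travel": [-0.0051, -0.0132, 0], "turn": [0, 0, -24]},
    {"travel": [-0.0075, -0.0172, 0], "turn": [0, 0, -32]},
    {"travel": [-0.0103, -0.0208, 0], "turn": [0, 0, -40]}
  ]
}}

```text
time: 22.75
position: [0.5134, -0.0501, 0.0652]
tool_rot: [-0.398, -3.109, -0.005]
ft_force: [-5.9, 4.4, 4.5]
grip_width: 0.005
grip_force: 3.4
```

```bash
python3 -c "
from h import *
st((.5473,-.0564))"
```

```text
t 22.75 p [ 0.5134 -0.0501  0.0652] ang 165.42 nut in tool [-34.4   2.5  -0.3] F tool [ 6.82  2.76 -4.41] q [-0.14  0.2   0.21  1.97 -0.05  0.98  1.41]
```

Emit:
{"fn": "step_arm", "kwargs": {
  "commands": [
    {"travel": [-0.0008, -0.004, 0], "turn": [0, 0, -8]},
    {"travel": [-0.002, -0.0082, 0], "turn": [0, 0, -16]},
    {"travel": [-0.0037, -0.0122, 0], "turn": [0, 0, -24]},
    {"travel": [-0.0058, -0.016, 0], "turn": [0, 0, -32]},
    {"travel": [-0.0084, -0.0195, 0], "turn": [0, 0, -40]}
  ]
}}

```text
time: 23.25
position: [0.5171, -0.0738, 0.0648]
tool_rot: [0.687, -3.06, -0.004]
ft_force: [-2.2, 0.5, -0.4]
grip_width: 0.008
grip_force: 0.9
```

```bash
python3 -c "
from h import *
st((.5473,-.0564))"
```

```text
t 23.25 p [ 0.5171 -0.0738  0.0648] ang -154.69 nut in tool [-34.7   2.8  -0.1] F tool [1.81 1.38 0.4 ] q [-0.04  0.21  0.15  1.96 -0.04  0.98  2.14]
```

Emit:
{"fn": "step_arm", "kwargs": {
  "commands": [
    {"travel": [0.016, 0, 0], "turn": [0, 0, 0]},
    {"travel": [0.016, 0, -0.04], "turn": [0, 0, 0]},
    {"travel": [0.016, 0, -0.06], "turn": [0, 0, 0]},
    {"travel": [0.016, 0, -0.06], "turn": [0, 0, 0]}
  ]
}}

```text
time: 23.65
position: [0.5069, -0.0813, 0.1287]
tool_rot: [-0.679, 3.062, -0.001]
ft_force: [-0.4, 0.1, 0.5]
grip_width: -0.001
grip_force: 0.0
```

Emit:
{"fn": "step_arm", "kwargs": {
  "commands": [
    {"travel": [-0.04, 0.005, 0], "turn": [0, 0, 0]},
    {"travel": [-0.08, 0.005, 0], "turn": [0, 0, 0]},
    {"travel": [-0.12, 0.005, 0], "turn": [0, 0, 0]},
    {"travel": [-0.12, 0.005, 0], "turn": [0, 0, 0]}
  ]
}}

```text
time: 24.05
position: [0.6141, -0.0207, 0.1237]
tool_rot: [0.69, -3.065, -0.003]
ft_force: [0.1, 0.5, 0.4]
grip_width: 0.003
grip_force: 0.0
```

```bash
python3 -c "
from h import *
st((.5473,-.0564)); wshot('pics/w3.png')" | head -13
```

```text
t 24.05 p [ 0.6141 -0.0207  0.1237] ang -154.62 nut in tool [75.6 -3.6 -0. ] F tool [-0.27  0.4  -0.41] q [-0.1   0.32  0.12  1.68 -0.04  1.14  2.04]
axis 302 115
crop 227 55
0.078 0 0 [375. 309.]
0.078 -0.016 0 [456. 131.]
0.078 0 -0.016 [206. 226.]
0.078 0.016 0 [299. 479.]
0.078 0 0.016 [541. 390.]
0.0615 0 0 [378. 304.]
0.0615 -0.016 0 [452. 140.]
0.0615 0 -0.016 [222. 227.]
0.0615 0.016 0 [307. 461.]
0.0615 0 0.016 [531. 379.]
```

View pics/w3.png

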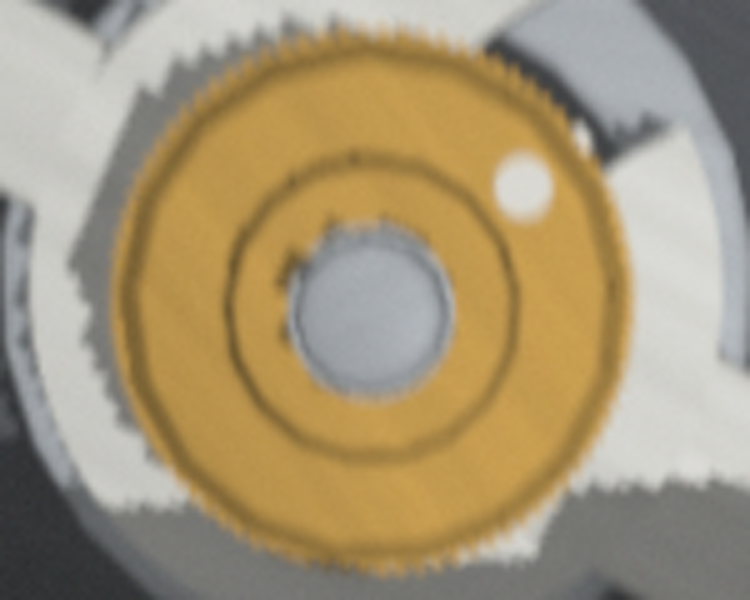

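The dot is at (524,187) and the axis at (374,304), so the nut is at about 696° (1.93 turns), within tolerance and clear of the recess. Now I'll rewind the wrist and move to the tongue's -x side.

Emit:
{"fn": "step_arm", "kwargs": {
  "commands": [
    {"travel": [0, 0, 0], "turn": [0, 0, 42]},
    {"travel": [0, 0, 0], "turn": [0, 0, 42]},
    {"travel": [0, 0, 0], "turn": [0, 0, 42]},
    {"travel": [0, 0, 0], "turn": [0, 0, 42]},
    {"travel": [0, 0, 0], "turn": [0, 0, 42]}
  ]
}}

```text
time: 24.6
position: [0.6097, -0.0262, 0.1247]
tool_rot: [-0.471, -3.103, 0.001]
ft_force: [-0.4, 1.1, 0.6]
grip_width: 0.008
grip_force: 0.0
```

Emit:
{"fn": "step_arm", "kwargs": {
  "commands": [
    {"travel": [0, 0, 0], "turn": [0, 0, 42]},
    {"travel": [0, 0, 0], "turn": [0, 0, 42]},
    {"travel": [0, 0, 0], "turn": [0, 0, 42]},
    {"travel": [0, 0, 0], "turn": [0, 0, 42]},
    {"travel": [0, 0, 0], "turn": [0, 0, 42]}
  ]
}}

```text
time: 25.1
position: [0.6097, -0.0262, 0.1248]
tool_rot: [-1.552, -2.729, 0.002]
ft_force: [0.4, 0.2, -1.4]
grip_width: 0.005
grip_force: 0.0
```

Emit:
{"fn": "step_arm", "kwargs": {
  "commands": [
    {"travel": [0, 0, 0], "turn": [0, 0, 42]},
    {"travel": [0, 0, 0], "turn": [0, 0, 42]},
    {"travel": [0, 0, 0], "turn": [0, 0, 42]},
    {"travel": [0, 0, 0], "turn": [0, 0, 42]},
    {"travel": [0, 0, 0], "turn": [0, 0, 42]}
  ]
}}

```text
time: 25.6
position: [0.6097, -0.0261, 0.1248]
tool_rot: [-2.427, -1.991, 0.003]
ft_force: [-0.8, -0.7, 0.4]
grip_width: 0.001
grip_force: 0.0
```

Emit:
{"fn": "step_arm", "kwargs": {
  "commands": [
    {"travel": [0, 0, 0], "turn": [0, 0, 42]},
    {"travel": [0, 0, 0], "turn": [0, 0, 42]},
    {"travel": [0, 0, 0], "turn": [0, 0, 42]},
    {"travel": [0, 0, 0], "turn": [0, 0, 42]},
    {"travel": [0, 0, 0], "turn": [0, 0, 42]}
  ]
}}

```text
time: 26.1
position: [0.6097, -0.0261, 0.1248]
tool_rot: [-2.981, -0.989, 0.003]
ft_force: [-0.4, 0.0, 0.0]
grip_width: 0.009
grip_force: 0.0
```

```bash
python3 -c "
from h import *
st((.5473,-.0564)); plan(.5198,-.1067,.12,-3.8,1)
for n,u,v,z in(('drawer',353,95,.08),('drawer',353,95,.04),('box',278,120,.05),('box',280,157,.05),('mic',405,240,.014),('tonguetip',265+718/5.6,195+290/5.6,.043)):print(n,px('top',u,v,z).round(3))"
```

```text
t 26.1 p [ 0.6097 -0.0261  0.1248] ang 36.72 nut in tool [-68.1 -13.1   0.1] F tool [-0.31 -0.28 -0.03] q [-0.46  0.35  0.56  1.71 -0.2   1.15 -0.78]
now [ 0.6097 -0.0261  0.1248] ang 36.72 F [-0.42  0.04  0.03] q7 -0.78 t 26.1
[-120.3   10.8    4.8] turn z 40.52
drawer [ 0.758 -0.072  0.08 ]
drawer [ 0.773 -0.073  0.04 ]
box [0.734 0.039 0.05 ]
box [0.678 0.036 0.05 ]
mic [ 0.556 -0.145  0.014]
tonguetip [ 0.543 -0.125  0.043]
```

The tongue's swing end is near the black box (front face x ≈ 0.69), so I'll push at about 105 mm from the pivot.

Emit:
{"fn": "step_arm", "kwargs": {
  "commands": [
    {"travel": [-0.117, 0.007, 0.005], "turn": [0, 0, 40.5]},
    {"travel": [-0.117, 0.007, 0.005], "turn": [0, 0, 40.5]},
    {"travel": [-0.117, 0.007, 0.005], "turn": [0, 0, 40.5]},
    {"travel": [-0.117, 0.007, 0.005], "turn": [0, 0, 40.5]},
    {"travel": [-0.117, 0.007, 0.005], "turn": [0, 0, 40.5]}
  ]
}}

```text
time: 26.6
position: [0.5202, -0.1028, 0.1199]
tool_rot: [-3.138, 0.105, 0.003]
ft_force: [0.4, -1.0, -0.4]
grip_width: 0.004
grip_force: 0.0
```

```bash
python3 -c "
from h import *
st((.5511,.0015)); plan(.5201,-.1017,.050,-3.8,1)
i=ctrl.get_image('wrist')[:,:,::-1]; cv2.imwrite('pics/w4.png',i)"
```

```text
t 26.6 p [ 0.5202 -0.1028  0.1199] ang -3.84 nut in tool [ 2.380e+01 -1.061e+02  1.000e-01] F tool [0.43 0.96 0.39] q [-0.5   0.19  0.71  1.91 -0.14  1.1  -1.37]
now [ 0.5202 -0.1028  0.1199] ang -3.84 F [ 0.37 -0.98 -0.39] q7 -1.37 t 26.6
[-0.2 -1.1 69.9] turn z -0.04
```

View pics/w4.png

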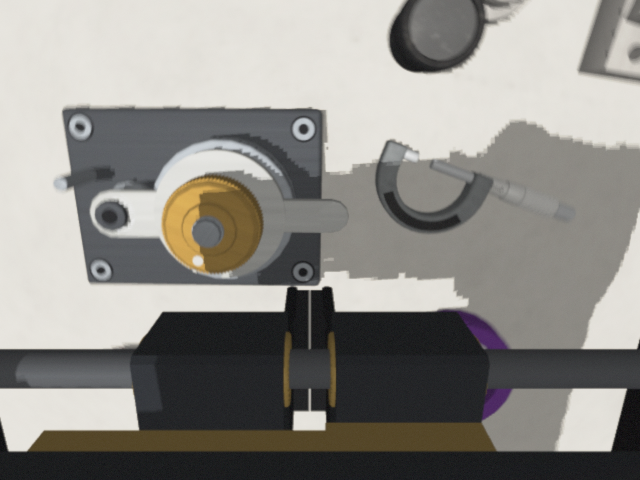

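The wrist view shows the fingertip (310,290) in front of the tongue (285-347,215), the nut in place and the micrometer clear. I'll lower and push.

Emit:
{"fn": "step_arm", "kwargs": {
  "commands": [
    {"travel": [0, -0.001, 0.035], "turn": [0, 0, 0]},
    {"travel": [0, -0.001, 0.055], "turn": [0, 0, 0]},
    {"travel": [0, -0.001, 0.066], "turn": [0, 0, 0]},
    {"travel": [0, -0.001, 0.069], "turn": [0, 0, 0]},
    {"travel": [0.003, -0.001, 0.069], "turn": [0, 0, 0]}
  ]
}}

```text
time: 27.15
position: [0.5251, -0.1011, 0.0515]
tool_rot: [-3.14, 0.088, 0.002]
ft_force: [-0.5, -0.2, -0.5]
grip_width: 0.004
grip_force: 0.2
```

Emit:
{"fn": "step_arm", "kwargs": {
  "commands": [
    {"travel": [0.003, 0, 0], "turn": [0, 0, 0]},
    {"travel": [0.006, 0, 0], "turn": [0, 0, 0]},
    {"travel": [0.009, 0, 0], "turn": [0, 0, 0]}
  ]
}}

```text
time: 27.45
position: [0.5353, -0.1017, 0.0522]
tool_rot: [3.14, -0.087, 0.001]
ft_force: [-2.3, -0.7, 0.2]
grip_width: 0.006
grip_force: 0.8
```

```bash
python3 -c "
from h import *
st((.5511,.0015))"
```

```text
t 27.45 p [ 0.5353 -0.1017  0.0522] ang -3.19 nut in tool [  10.  -103.9   -0. ] F tool [-2.22  0.83 -0.17] q [-0.45  0.32  0.68  1.93 -0.24  0.97 -1.29]
```

Emit:
{"fn": "step_arm", "kwargs": {
  "commands": [
    {"travel": [0.0111, 0.0014, 0], "turn": [0, 0, -6]},
    {"travel": [0.0222, 0.0017, 0], "turn": [0, 0, -12]},
    {"travel": [0.0334, 0.0007, 0], "turn": [0, 0, -18]},
    {"travel": [0.0443, -0.0014, 0], "turn": [0, 0, -24]},
    {"travel": [0.055, -0.0046, 0], "turn": [0, 0, -30]}
  ]
}}

```text
time: 27.95
position: [0.5905, -0.0996, 0.0518]
tool_rot: [-3.054, -0.735, 0.0]
ft_force: [-1.9, -0.2, 0.2]
grip_width: 0.005
grip_force: 0.8
```

```bash
python3 -c "
from h import *
st((.5511,.0015))"
```

```text
t 27.95 p [ 0.5905 -0.0996  0.0518] ang 27.06 nut in tool [ 1.090e+01 -1.079e+02  1.000e-01] F tool [-1.77 -0.64 -0.24] q [-0.34  0.41  0.56  1.8  -0.25  1.01 -0.78]
```

Emit:
{"fn": "step_arm", "kwargs": {
  "commands": [
    {"travel": [0.0112, 0.0, 0], "turn": [0, 0, -7]},
    {"travel": [0.0225, -0.001, 0], "turn": [0, 0, -14]},
    {"travel": [0.0336, -0.003, 0], "turn": [0, 0, -21]},
    {"travel": [0.0445, -0.0065, 0], "turn": [0, 0, -28]},
    {"travel": [0.055, -0.0108, 0], "turn": [0, 0, -34]}
  ]
}}

```text
time: 28.45
position: [0.6355, -0.0664, 0.0522]
tool_rot: [2.704, 1.594, 0.002]
ft_force: [-0.2, -1.5, -0.5]
grip_width: 0.004
grip_force: 0.9
```

```bash
python3 -c "
from h import *
st((.5511,.0015))"
```

```text
t 28.45 p [ 0.6355 -0.0664  0.0522] ang 61.04 nut in tool [  18.5 -106.7   -0.3] F tool [-1.46  0.52  0.55] q [-0.27  0.46  0.42  1.69 -0.21  1.03 -0.29]
```

Emit:
{"fn": "step_arm", "kwargs": {
  "commands": [
    {"travel": [0.0111, 0.001, 0], "turn": [0, 0, -6]},
    {"travel": [0.0222, 0.001, 0], "turn": [0, 0, -12]},
    {"travel": [0.0334, 0, 0], "turn": [0, 0, -18]},
    {"travel": [0.0443, -0.0024, 0], "turn": [0, 0, -24]},
    {"travel": [0.055, -0.0056, 0], "turn": [0, 0, -30]}
  ]
}}

```text
time: 28.95
position: [0.6578, -0.0151, 0.0523]
tool_rot: [2.199, 2.239, 0.002]
ft_force: [0.5, -1.5, -1.9]
grip_width: 0.001
grip_force: 0.9
```

Emit:
{"fn": "step_arm", "kwargs": {
  "commands": [
    {"travel": [0.0055, 0.0005, 0], "turn": [0, 0, -3]},
    {"travel": [0.0111, 0.001, 0], "turn": [0, 0, -6]},
    {"travel": [0.0166, 0.001, 0], "turn": [0, 0, -9]},
    {"travel": [0.0222, 0.001, 0], "turn": [0, 0, -12]},
    {"travel": [0.0222, 0.001, 0], "turn": [0, 0, -12]}
  ]
}}

```text
time: 29.45
position: [0.658, 0.0087, 0.0523]
tool_rot: [1.957, 2.456, 0.003]
ft_force: [0.1, 0.4, 1.2]
grip_width: 0.006
grip_force: 0.0
```

```bash
python3 -c "
from h import *
st((.5511,.0015))"
```

```text
t 29.45 p [0.658  0.0087 0.0523] ang 102.89 nut in tool [  16.8 -105.8   -0.3] F tool [ 0.35  0.21 -1.24] q [-0.25  0.48  0.25  1.63 -0.14  1.04  0.27]
```

Emit:
{"fn": "step_arm", "kwargs": {
  "commands": [
    {"travel": [0.002, 0, 0], "turn": [0, 0, -1]},
    {"travel": [0.004, 0, 0], "turn": [0, 0, -2]},
    {"travel": [0.006, 0, 0], "turn": [0, 0, -3]},
    {"travel": [0.006, 0, 0], "turn": [0, 0, -3]}
  ]
}}

```text
time: 29.85
position: [0.6566, 0.0114, 0.0521]
tool_rot: [1.893, 2.503, -0.0]
ft_force: [3.8, -5.3, -0.8]
grip_width: 0.003
grip_force: 2.3
```

```bash
python3 -c "
from h import *
st((.5511,.0015))"
```

```text
t 29.85 p [0.6566 0.0114 0.0521] ang 105.79 nut in tool [  19.1 -104.2   -0.3] F tool [-6.1   2.19  0.81] q [-0.25  0.48  0.25  1.64 -0.13  1.04  0.31]
```

The force rose to 6 N at the expected angle, so this is the stop. One small firm push, then back off, lift and look.

Emit:
{"fn": "step_arm", "kwargs": {
  "commands": [
    {"travel": [0.002, 0, 0], "turn": [0, 0, 0]},
    {"travel": [0.002, 0, 0], "turn": [0, 0, 0]},
    {"travel": [0.002, 0, 0], "turn": [0, 0, 0]}
  ]
}}

```text
time: 30.15
position: [0.6565, 0.0116, 0.0521]
tool_rot: [1.894, 2.5, -0.002]
ft_force: [4.6, -6.4, -1.2]
grip_width: 0.003
grip_force: 3.6
```

Emit:
{"fn": "step_arm", "kwargs": {
  "commands": [
    {"travel": [-0.012, 0, 0], "turn": [0, 0, 0]},
    {"travel": [-0.02, 0, 0], "turn": [0, 0, 0]},
    {"travel": [-0.02, 0, -0.03], "turn": [0, 0, 0]},
    {"travel": [-0.02, 0, -0.08], "turn": [0, 0, 0]},
    {"travel": [-0.02, 0, -0.12], "turn": [0, 0, 0]}
  ]
}}

```text
time: 30.65
position: [0.6601, -0.0039, 0.1733]
tool_rot: [-1.894, -2.505, -0.001]
ft_force: [0.0, 0.1, 0.8]
grip_width: 0.007
grip_force: 0.0
```

Emit:
{"fn": "step_arm", "kwargs": {
  "commands": [
    {"travel": [-0.05, 0.03, -0.05], "turn": [0, 0, 0]},
    {"travel": [-0.09, 0.05, -0.06], "turn": [0, 0, 0]},
    {"travel": [-0.14, 0.05, -0.06], "turn": [0, 0, 0]},
    {"travel": [-0.19, 0.05, -0.06], "turn": [0, 0, 0]},
    {"travel": [-0.19, 0.05, -0.06], "turn": [0, 0, 0]}
  ]
}}

```text
time: 31.15
position: [0.7595, -0.1809, 0.2308]
tool_rot: [1.902, 2.499, -0.007]
ft_force: [-1.2, -1.0, -0.3]
grip_width: 0.005
grip_force: 0.0
```

```bash
python3 -c "
from h import *
st((.5511,.0015))
w=ctrl.get_image('wrist')[:,:,::-1]; t=ctrl.get_image('top')[:,:,::-1]
cv2.imwrite('pics/f1.png',cv2.resize(np.vstack([w,t]),None,fx=.62,fy=.62,interpolation=cv2.INTER_AREA))"
```

```text
t 31.15 p [ 0.7595 -0.1809  0.2308] ang 105.44 nut in tool [ 231.3 -152.3   -0.4] F tool [-0.67 -1.38  0.29] q [ 0.02  0.63  0.32  1.06 -0.18  1.48  0.56]
```

View pics/f1.png

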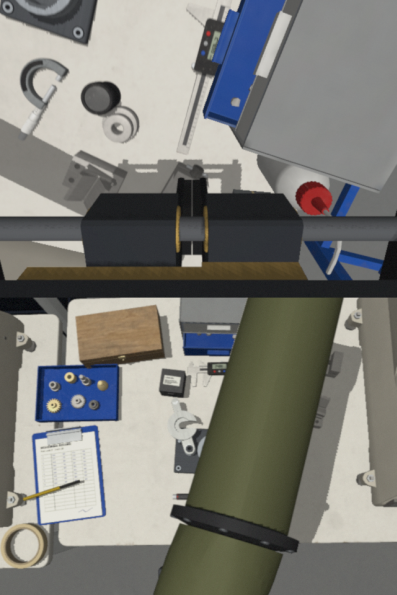

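Emit:
{"fn": "step_arm", "kwargs": {
  "commands": [
    {"travel": [0.01, -0.2, 0], "turn": [0, 0, 0]},
    {"travel": [0.01, -0.2, 0], "turn": [0, 0, 0]},
    {"travel": [0.01, -0.2, 0], "turn": [0, 0, 0]},
    {"travel": [0.01, -0.2, 0], "turn": [0, 0, 0]},
    {"travel": [0.01, -0.2, 0], "turn": [0, 0, 0]}
  ]
}}

```text
time: 31.75
position: [0.5573, -0.2195, 0.2307]
tool_rot: [-1.898, -2.496, 0.002]
ft_force: [0.8, -0.5, 0.3]
grip_width: 0.003
grip_force: 0.0
```

Emit:
{"fn": "step_arm", "kwargs": {
  "commands": [
    {"travel": [-0.02, -0.12, 0], "turn": [0, 0, 0]},
    {"travel": [-0.02, -0.12, 0], "turn": [0, 0, 0]},
    {"travel": [-0.02, -0.12, 0], "turn": [0, 0, 0]},
    {"travel": [-0.02, -0.12, 0], "turn": [0, 0, 0]},
    {"travel": [-0.02, -0.12, 0], "turn": [0, 0, 0]}
  ]
}}

```text
time: 32.25
position: [0.4562, -0.2683, 0.232]
tool_rot: [1.892, 2.507, 0.003]
ft_force: [1.0, 0.2, -0.0]
grip_width: 0.008
grip_force: 0.0
```

```bash
python3 -c "
from h import *
st((.5473,-.0564))
t=ctrl.get_image('top')[:,:,::-1][115:295,255:495]
cv2.imwrite('pics/f2.png',cv2.resize(t,None,fx=3.3,fy=3.3,interpolation=cv2.INTER_CUBIC))"
```

```text
t 32.25 p [ 0.4562 -0.2683  0.232 ] ang 105.91 nut in tool [178.8 145.7   0.4] F tool [-0.05  1.03  0.01] q [ 0.09  0.06  0.41  1.77 -0.03  1.31  0.79]
```

View pics/f2.png

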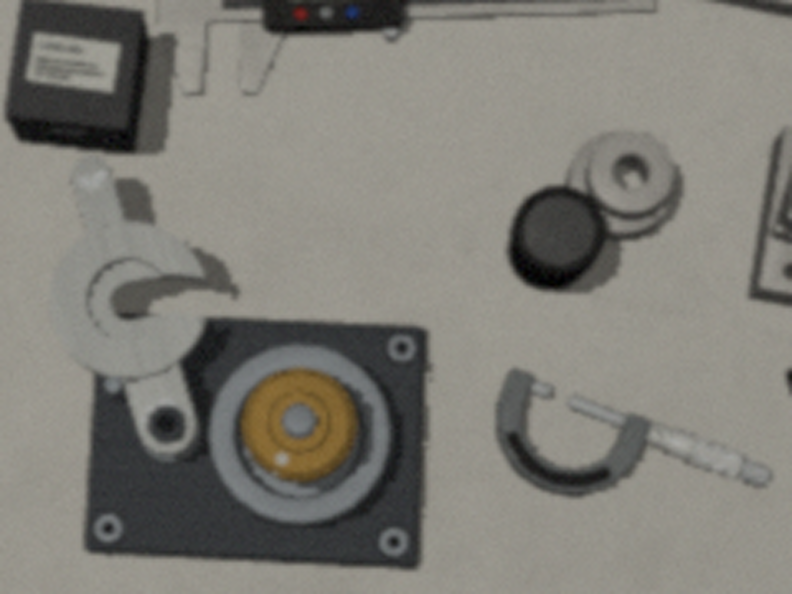

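The final view shows the washer arm against the stop pin at (113,385). The ring is still seated around the nut at (299,425), and the dot at (281,459) puts the nut at about 1.93 turns. The tools have not moved.

```bash
python3 -c "
from bench import ctrl
print(ctrl.close_job())"
```

```text
the job is handed in; nothing more can be done
None
```

The job is handed in: the nut is about 1.93 turns loose (within the quarter-turn allowance), the washer is swung round to its stop, the ring is still seated, and the tools are undisturbed in the final picture.

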